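# Fill the sample carrier with the capped bottles

### The arm

A 6-joint arm with a two-finger parallel gripper is mounted at the origin on a cart in front of the work surface, level with it; the furniture and walls round the work are solid. World frame = base frame: x ahead of the robot, y to its left, z up, the work surface at z = 0. Lengths are in m, angles in degrees, forces in N, time in s.
With the tool pointing down it reaches from about 0.4 to 0.825 m from the base axis. Payload 7 kg.
Tool frame: the origin (TCP) lies at the very end of the fingers, on their centre line; the grasp point (between the pads) lies hold_point_z behind it (hold_point_z is the distance from the TCP to the grasp point, in m); z points along the fingers, y is the line along which they close (so a half turn about z gives the same grasp; the last joint's range is limited). The gripper opens to 88 mm and grips with 3 to 60 N. Pads are 19 mm wide; open, the fingers measure 130 mm over their backs; the gripper's body (78 mm by 193 mm) begins 47 mm behind the grasp point.
Start: joints at [93.169, 20.546, 0.682, 0, -70.136, -16.507], TCP at [0.156, 0.657, 0.227] pointing down, gripper open.
Joint ranges: [-176.03, 176.03], [-82.01, 121.73], [-58.28, 71.71], [-173.87, 95.51], [-174.79, -0.11], [-173.66, 173.66]. Speed limits (degrees/s): [136.94, 136.94, 172.46, 180, 180, 180].

### API

Orientations are given as [roll, pitch, yaw] about the fixed x, y, z axes, in that order (R = Rz(yaw) Ry(pitch) Rx(roll)).
In Python, from plant import get_obs, snapshot, close_job, hold_point_z gives the robot as it stands.
- The arm moves only by the tool play_rows, never from a script. Its argument "commands" is a list that holds one entry, the list of rows, each a list of 7 numbers: the shift along the tool's x, y, z in cm, then the turn, a rotation vector about the tool's x, y, z in degrees, then the opening, from 0 (shut) to 1 (fully open). In form: [[[x, y, z, ax, ay, az, fingers], ...]]. A call has 1 to 20 rows; each row is the pose to reach, as a shift and turn from the pose commanded when the call began, along the tool's axes at that moment; what a row does not reach only later rows make up. A row lasts 1/12 s, in which the tool goes at most 41.7 mm and 7.16 degrees, less where a joint would pass 70% of its speed; a pose out of reach is approached as far as the arm can. A call with a gripper value outside its range is refused whole. The fingers move at their own pace and stop on an object; the grip force is fixed at half the most. Time passes only in rows, so rows that repeat a pose let the fingers close. It gives the time, the measured TCP pose, the force, the opening and the grip force at its end, in the units of the state.
- get_obs(): the state, without advancing time (a new reading comes with each control period).
- snapshot(name): name is "scene" or "top"; returns a dict with "frame" (384x512x3 uint8, red, green, blue), "camera_matrix" (3x3 intrinsics, pixels), "origin" and "attitude" of the camera in the world. Camera axes: x right, y down, z forward; pixel columns grow to the right and rows downward; lengths in m; the calibration is good to about 2 mm. A picture is of the moment at which its call begins. There is no depth.
- close_job(): hands the job in; it is judged then, once.
The state is a dict: "clock": time; "joint_pos": joint angles; "qvel": joint speeds; "tau": joint torques, N m; "tool_pos": TCP position; "orientation": TCP orientation; "force": force on the tool from outside, world axes, zero at the start; "moment": the same for the moment, N m; "opening": finger opening in m; "gripper_force": force on a finger pad.
Only numpy, scipy, OpenCV 4.12 (cv2) and the standard library are available. Lean on these libraries where they do the work, as an engineer would, in place of code of your own. Each camera call takes 0.05 s, during which the arm holds its last target. There are 200 camera calls.

### The job

Gather the four capped sample bottles (large, medium, small and square) that stand on the worktop to the left of the white carrier into it, not the three at the far left end; each ends up standing upright at the bottom of the pocket that has its own shape and size. Leave the two uncapped bottles where they stand, and do not knock any bottle over.

Things in the scene. Friction and masses are not known exactly. Their poses are not given: they have to be found in the camera images.
- bottle_large: The large sample bottle: round, cream, wide-mouth, with a white ribbed screw cap fixed on (a few like it far off at the left end of the worktop are not part of the job). 56 mm diameter, 97 mm tall; the cap is 48 mm in diameter and takes up the top 24 mm. Origin: centre of its base; z up along its axis. Stands upright and loose on the worktop; about 0.09 to 0.18 kg.
- bottle_medium: The medium sample bottle, capped: round, cream, 44 mm diameter, 80 mm tall; white ribbed cap, fixed on, 39 mm in diameter, top 20 mm. Origin: centre of its base; z up along its axis. Stands upright and loose on the worktop; about 0.06 to 0.13 kg.
- bottle_small: The small sample bottle, capped: round, cream, 30 mm diameter, 70 mm tall; white ribbed cap, fixed on, 27 mm in diameter, top 18 mm. Origin: centre of its base; z up along its axis. Stands upright and loose on the worktop; about 0.03 to 0.06 kg.
- bottle_square: The square sample bottle, capped: cream, 42 x 42 mm with rounded upright edges, 90 mm tall; round white ribbed cap, fixed on, 37 mm in diameter, top 20 mm. x and y are square to its sides. Origin: centre of its base; z up along its axis. Stands upright and loose on the worktop; about 0.07 to 0.14 kg.
- open_medium: Look-alike: the same round bottle as the medium one but without a cap: its narrow threaded neck (34 mm diameter, 16 mm high) has an open mouth, dark inside when seen from above. 44 mm diameter, 76 mm tall. Origin: centre of its base; z up along its axis. Stands upright and loose on the worktop; about 0.08 kg.
- open_square: Look-alike: the same square bottle but without a cap: its threaded neck (34 mm diameter, 16 mm high) has an open mouth, dark inside when seen from above. 42 x 42 mm, 86 mm tall. Origin: centre of its base; z up along its axis. Stands upright and loose on the worktop; about 0.09 kg.
- insert_large: Grey block, 90x90x34 mm, fixed, one round, 66 mm wide pocket at its centre: 26 mm deep, 3 mm chamfer, pocket floor 8 mm above the origin. One of four, two by two, 96 mm apart, in shuffled places in the white carrier (fixed tray 204x204x24 mm, two side lugs). Origin: centre of underside, 4 mm above the worktop; x, y along its sides. Takes the large bottle.
- insert_medium: Grey block, 90x90x34 mm, fixed, one round, 54 mm wide pocket at its centre: 26 mm deep, 3 mm chamfer, pocket floor 8 mm above the origin. One of four, two by two, 96 mm apart, in shuffled places in the white carrier (fixed tray 204x204x24 mm, two side lugs). Origin: centre of underside, 4 mm above the worktop; x, y along its sides. Takes the medium bottle.
- insert_small: Grey block, 90x90x34 mm, fixed, one round, 40 mm wide pocket at its centre: 26 mm deep, 3 mm chamfer, pocket floor 8 mm above the origin. One of four, two by two, 96 mm apart, in shuffled places in the white carrier (fixed tray 204x204x24 mm, two side lugs). Origin: centre of underside, 4 mm above the worktop; x, y along its sides. Takes the small bottle.
- insert_square: Grey block, 90x90x34 mm, fixed, one square, 52 x 52 mm along the block's sides pocket at its centre: 26 mm deep, 3 mm chamfer, pocket floor 8 mm above the origin. One of four, two by two, 96 mm apart, in shuffled places in the white carrier (fixed tray 204x204x24 mm, two side lugs). Origin: centre of underside, 4 mm above the worktop; x, y along its sides. Takes the square bottle.
Mind the look-alikes: they are no part of the job. What is shaped like the bottle_square but blue is not meant.

How it is judged (in metres and radians):
At the end, for the whole second after the job is handed in: Each capped bottle stands upright (within 0.1 rad) on the floor of its own pocket (base 4 to 13 mm above the insert's origin, within 12 mm of its axis), released and at rest; both uncapped bottles stand upright within 30 mm of where they were (horizontal distance between bottle_large and insert_large below 0.012 m and z of bottle_large in the frame of insert_large between 0.004 and 0.013 m and angle between each of bottle_large, bottle_medium, bottle_small, bottle_square, open_medium, open_square's own z axis and vertical below 0.1 rad and linear speed of each of bottle_large, bottle_medium, bottle_small, bottle_square, open_medium, open_square below 0.02 m/s and contact force between each of bottle_large, bottle_medium, bottle_small, bottle_square and the fingers below 0.05 N and horizontal distance between bottle_medium and insert_medium below 0.012 m and z of bottle_medium in the frame of insert_medium between 0.004 and 0.013 m and horizontal distance between bottle_small and insert_small below 0.012 m and z of bottle_small in the frame of insert_small between 0.004 and 0.013 m and horizontal distance between bottle_square and insert_square below 0.012 m and z of bottle_square in the frame of insert_square between 0.004 and 0.013 m and distance of each of open_medium, open_square from where it was at the start of the episode below 0.03 m); the robot touches nothing.
It fails at once if a sample bottle, capped or open, is knocked over (angle between any of bottle_large, bottle_medium, bottle_small, bottle_square, open_medium, open_square's own z axis and vertical above 0.8 rad).
It fails at once if an uncapped bottle is moved from where it stands (distance of any of open_medium, open_square from where it was at the start of the episode above 0.03 m).
It also fails if it takes over 120 s, if anything falls off the work surface, if the arm or the gripper's body presses on something with over 40 N, if the wrist force passes 120 N, or if a joint passes its speed limit or range.

## Working session

There is one attempt and no reset: what is moved stays moved. The work goes in short steps, Python scripts to look and compute and a tool call to move; the robot and the scene stay as the last step left them, time stands still between calls to the robot, and variables do not carry over. Pictures are saved under pics/ and viewed, at most 14 in all, crops included, and the job is handed in when it is done.

Besides the shell and the picture viewer there is one more tool, called after "Call:" by a JSON object that holds its "api" and its "payload", one argument or row to a line. play_rows: Moves the arm, as the interface text tells. Its arguments: {"type":"object","properties":{"commands":{"type":"array","items":{"type":"array","items":{"type":"array","items":{"type":"number"}}}}},"required":["commands"]}

```bash
ls; mkdir -p pics; python3 - <<'E'
from plant import *
import cv2
print(hold_point_z); print(get_obs())
for n in("scene","top"):
    s=snapshot(n); cv2.imwrite(f"pics/{n}0.png",s["frame"][:,:,::-1]); print(n,s["camera_matrix"],s["origin"],s["attitude"])
E
```

```text
pics
0.0188
{'clock': 0.0, 'joint_pos': array([ 9.31667082e+01,  2.05927293e+01,  6.33181151e-01, -2.00468896e-02,
       -7.01365590e+01, -1.65068232e+01]), 'qvel': array([ 0.09118422, -0.00465573, -0.01738377, -0.07070999,  0.0666583 ,
       -0.00370591]), 'tau': array([ 2.11029233e-03, -5.82720172e+01,  2.93057656e+01,  6.99679077e+00,
        7.02322679e-03, -1.52330790e-04]), 'tool_pos': array([0.15565872, 0.65629373, 0.22560382]), 'orientation': array([ 1.79902499e+02, -9.24102095e-03, -1.33469345e+01]), 'force': array([0.0206645 , 0.47064525, 1.14009205]), 'moment': array([ 0.01236368, -0.0237365 ,  0.02345689]), 'gripper_force': 0.0, 'opening': 0.08728549585063998}
scene [[439.57218836   0.         255.31566379]
 [  0.         439.57218836 186.10250441]
 [  0.           0.           1.        ]] [-0.10759257 -0.39604134  0.8365786 ] [-134.12716441   -0.91227469  -54.72552276]
top [[385.24629319   0.         253.96834347]
 [  0.         385.24629319 184.10346328]
 [  0.           0.           1.        ]] [0.46801576 0.07571859 1.26825801] [-1.75117728e+02 -4.54856749e-02 -8.94635968e+01]
```

View pics/scene0.png

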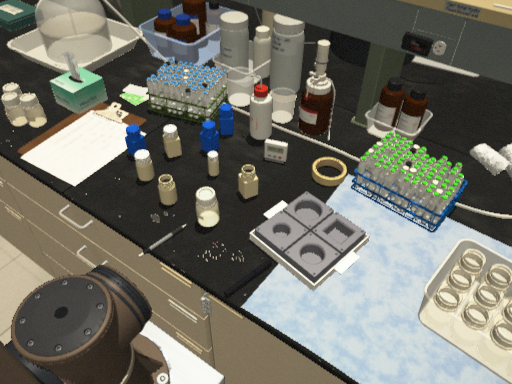

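View pics/top0.png

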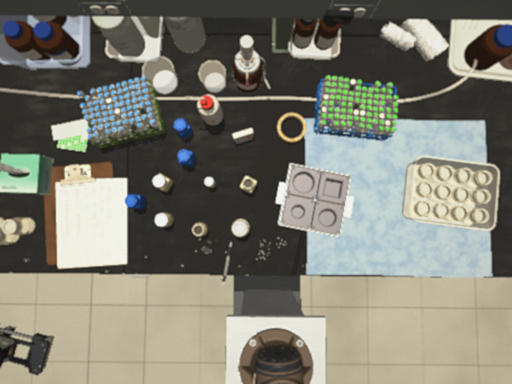

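Objects are small in both views; I'll take enlarged crops to sort out capped from uncapped and to pick pixels.

```bash
python3 - <<'E'
import cv2
a=cv2.imread("pics/scene0.png")[115:235,115:275]; cv2.imwrite("pics/sc.png",cv2.resize(a,None,fx=5,fy=5,interpolation=cv2.INTER_CUBIC))
a=cv2.imread("pics/top0.png")[110:245,120:260]; cv2.imwrite("pics/tc.png",cv2.resize(a,None,fx=4.4,fy=4.4,interpolation=cv2.INTER_CUBIC))
a=cv2.imread("pics/top0.png")[155:245,265:365]; b=cv2.imread("pics/scene0.png")[185:285,240:375]
cv2.imwrite("pics/car.png",cv2.hconcat([cv2.resize(a,(400,360),interpolation=cv2.INTER_CUBIC),cv2.resize(cv2.resize(b,None,fx=2.9,fy=2.9,interpolation=cv2.INTER_CUBIC)[:290],(391,360)) ]))
E
```

```text
(no output)
```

View pics/sc.png

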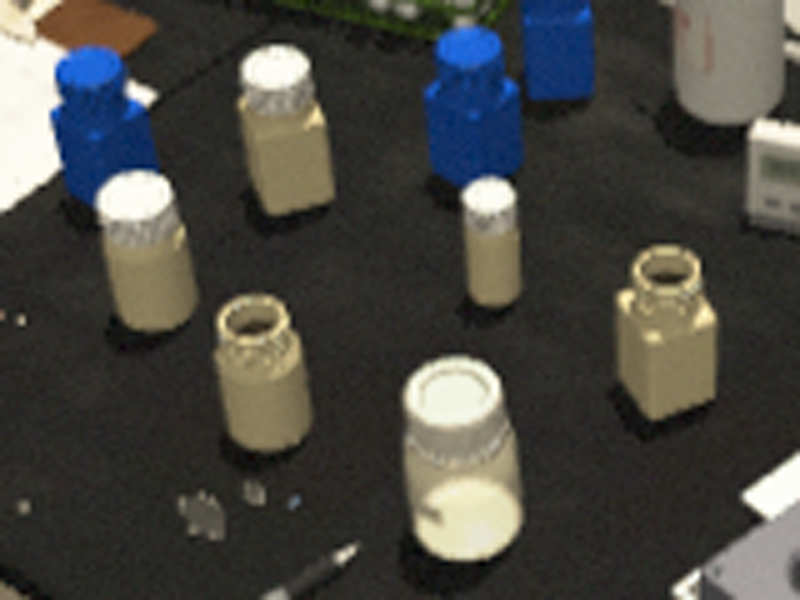

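View pics/tc.png

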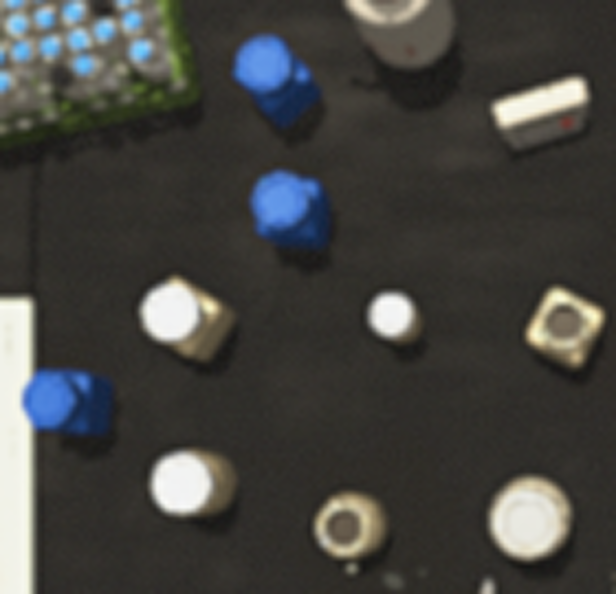

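View pics/car.png

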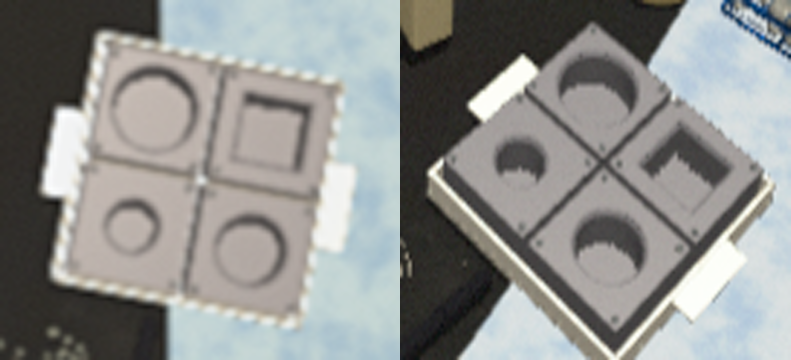

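The four capped cream bottles are clear: square (154,181), medium (161,219), small (209,181) and large (240,228) in the top view. Things that could be mistaken for them: uncapped medium (199,229), uncapped square (248,183), blue squares (181,126), (185,157), (135,201), and the group of three at far left (15,228). The carrier pockets in the top view are large top-left, square top-right, small bottom-left and medium bottom-right. Next I triangulate.

```bash
cat > h.py <<'E'
import numpy as np
from scipy.spatial.transform import Rotation as R
from scipy.optimize import least_squares
from plant import *
def cam(n):
    s=snapshot(n); return s["camera_matrix"],np.array(s["origin"]),R.from_euler("xyz",s["attitude"],degrees=True).as_matrix()
def ray(c,p):
    d=c[2]@np.linalg.solve(c[0],[p[0],p[1],1]); return d/np.linalg.norm(d)
def tri(c1,p1,c2,p2):
    A=np.zeros((3,3));b=np.zeros(3);P=[]
    for c,p in((c1,p1),(c2,p2)):
        d=ray(c,p);M=np.eye(3)-np.outer(d,d);A+=M;b+=M@c[1];P.append((M,c[1]))
    x=np.linalg.solve(A,b); return x,max(np.linalg.norm(M@(x-o)) for M,o in P)
def plane(c,p,z):
    d=ray(c,p); return c[1]+d*(z-c[1][2])/d[2]
def move(x,y,z,yaw):
    "shift in tool axes [cm] and turn about tool z [deg] to reach TCP pose, from measured"
    o=get_obs();Rm=R.from_euler("xyz",o["orientation"],degrees=True)
    t=Rm.inv().apply(np.array([x,y,z])-o["tool_pos"])*100
    r=(Rm.inv()*R.from_euler("xyz",[180,0,yaw],degrees=True)).as_rotvec(degrees=True)
    print("move",t.round(2),r.round(1),"t",o["clock"])
E
python3 - <<'E'
from h import *
S,T=cam("scene"),cam("top")
f=lambda p:((p[0]+.5)/5-.5+115,(p[1]+.5)/5-.5+115)
g=lambda p:((p[0]+.5)/4.4-.5+120,(p[1]+.5)/4.4-.5+110)
for n,s,t in [("square",(277,70),(172,313)),("medium",(137,196),(182,483)),("small",(490,196),(392,316)),("large",(453,392),(527,519)),("openM",(256,318),(345,527)),("openS",(667,268),(565,322)),("blue",(89,72),(52,400))]:
    x,e=tri(S,f(s),T,g(t));print(n,(x*1e3).round(1),"err",round(e*1e3,1))
f2=lambda p:((p[0]-400+.5)/2.9-.5+240,((p[1]+.5)/1.2414)/2.9-.5+185)
g2=lambda p:((p[0]+.5)/4-.5+265,(p[1]+.5)/4-.5+155)
X=[]
for n,s,t in [("large",(597,90),(155,110)),("square",(686,167),(272,132)),("small",(521,163),(132,226)),("medium",(609,250),(252,250)),("mid",(603,162),(201,180))]:
    x,e=tri(S,f2(s),T,g2(t));X.append(x);print("ins",n,(x*1e3).round(1),"err",round(e*1e3,1))
X=np.array(X)[:,:2]; L=.048*np.array([[1,1],[1,-1],[-1,1],[-1,-1],[0,0]])
def mod(p):
    c,s=np.cos(p[2]),np.sin(p[2]); return L@np.array([[c,s],[-s,c]])+p[:2]
r=least_squares(lambda p:(mod(p)-X).ravel(),[.5,-.1,0]);print(np.degrees(r.x[2]),(mod(r.x)*1e3).round(1),(r.fun*1e3).round(1))
for nm,pts,z in [("base",[(275,212),(333,190)],0),("shoulder",[(240,100),(265,124),(328,112)],.066)]:
    q=np.array([plane(S,f(p),z)[:2] for p in pts]);d=np.diff(q,axis=0)
    print(nm,(q*1e3).round(1),np.linalg.norm(d,axis=1),np.degrees(np.arctan2(d[:,1],d[:,0])))
E
```

```text
square [576.9 368.4  88. ] err 0.7
medium [458.6 359.8  79.8] err 0.8
small [577.9 216.4  70.4] err 0.9
large [435.3 119.1  93.4] err 0.6
openM [429.  245.9  76.3] err 0.7
openS [572.9  93.9  86.8] err 0.2
blue [514.4 451.2  87.2] err 0.6
ins large [581.3 -83.1  36.4] err 0.3
ins square [ 564.6 -177.1   36.2] err 0.5
ins small [488.5 -65.1  35. ] err 0.7
ins medium [ 469.8 -160.1   34.8] err 0.2
ins mid [ 525.8 -120.1   38.6] err 1.1
-10.595181784328725 [[ 582.   -82.8]
 [ 564.3 -177.1]
 [ 487.6  -65.1]
 [ 470.  -159.5]
 [ 526.  -121.1]] [ 0.7  0.4 -0.2 -0.  -0.9  0.   0.2  0.6  0.2 -1. ]
base [[556.  363.7]
 [591.  350. ]] [0.03750346] [-21.35952211]
shoulder [[564.1 387.6]
 [556.4 360.9]
 [585.5 339.9]] [0.02776157 0.03590468] [-106.14014797  -35.77792014]
```

```bash
cat > fit.py <<'E'
from h import *
import cv2
def proj(c,X):
    q=(c[0]@c[2].T@(X-c[1]).T).T; return q[:,:2]/q[:,2:]
an=np.linspace(0,2*np.pi,40)
def ring(r,z): return np.c_[r*np.cos(an),r*np.sin(an),0*an+z]
def rsq(h,r,z):
    return np.vstack([np.c_[sx*(h-r)+r*np.cos(an),sy*(h-r)+r*np.sin(an),0*an+z] for sx in(-1,1) for sy in(-1,1)])
def fit(p0,imgs,cams,corner=.006,sh=.066):
    K=6; data=[]
    body=np.vstack([rsq(.021,corner,0),rsq(.021,corner,sh)]); cap=np.vstack([ring(.0185,.07),ring(.0185,.09)])
    mid=np.vstack([rsq(.021,corner,sh),ring(.017,.07)])
    for im,c in zip(imgs,cams):
        u=proj(c,np.array([[p0[0],p0[1],.045]]))[0].astype(int); o=u-25
        a=im[o[1]:o[1]+50,o[0]:o[0]+50].astype(float)
        m=np.clip((cv2.resize(a[:,:,0],None,fx=K,fy=K,interpolation=cv2.INTER_LINEAR)-80)/10,0,1)  # red channel
        n,l=cv2.connectedComponents((m>.5).astype(np.uint8)); q=l[25*K,25*K]; data.append(((l==q).astype(np.uint8),o,c))
    def cost(p):
        Rz=R.from_euler("z",p[2],degrees=True); s=0
        for m,o,c in data:
            im=np.zeros_like(m)
            for P in(body,cap,mid):
                h=cv2.convexHull((((proj(c,Rz.apply(P)+[p[0],p[1],0])-o+.5)*K-.5)*16).round().astype(np.int32))
                cv2.fillConvexPoly(im,h,1,shift=4)
            s+=(im!=m).sum()
        return s
    out=[]
    for yaw in range(-45,45,5):
        from scipy.optimize import minimize
        r=minimize(cost,[p0[0],p0[1],yaw],method="Nelder-Mead",options=dict(initial_simplex=np.array([[p0[0],p0[1],yaw],[p0[0]+.003,p0[1],yaw],[p0[0],p0[1]+.003,yaw],[p0[0],p0[1],yaw+4]]),maxiter=60)); out.append((r.fun,*r.x.round(4)))
    return sorted(out)[:4],[d[0].sum() for d in data]
if __name__=="__main__":
    s,t=snapshot("scene"),snapshot("top")
    print(fit((.577,.368),[s["frame"],t["frame"]],[cam("scene"),cam("top")]))
    for dist in (.577,): pass
E
python3 fit.py
```

```text
([(np.float64(1443.0), np.float64(0.5795), np.float64(0.3721), np.float64(56.6844)), (np.float64(1446.0), np.float64(0.5795), np.float64(0.3721), np.float64(-32.9172)), (np.float64(1446.0), np.float64(0.5796), np.float64(0.3721), np.float64(-33.295)), (np.float64(1448.0), np.float64(0.5795), np.float64(0.3721), np.float64(-33.0341))], [np.uint64(17934), np.uint64(9300)])
```

Sizes and heights check out, carrier yaw is −10.6° and square bottle yaw is −33°. The small bottle goes first.

```bash
python3 -c "
from h import *
move(.578,.2165,.16,-10.6)"
```

```text
move [51.25 33.09  6.65] [ 0.  -0.  -2.7] t 0.4
```

Call:
{"api": "play_rows", "payload": {
  "commands": [
    [[51.2,33.1,3,0,0,-2.7,1],[51.2,33.1,3,0,0,-2.7,1],[51.2,33.1,3,0,0,-2.7,1],[51.2,33.1,3,0,0,-2.7,1],[51.2,33.1,3,0,0,-2.7,1],[51.2,33.1,3,0,0,-2.7,1],[51.2,33.1,3,0,0,-2.7,1],[51.2,33.1,3,0,0,-2.7,1],[51.2,33.1,3,0,0,-2.7,1],[51.2,33.1,3,0,0,-2.7,1],[51.2,33.1,3,0,0,-2.7,1],[51.2,33.1,3,0,0,-2.7,1],[51.2,33.1,3,0,0,-2.7,1],[51.2,33.1,3,0,0,-2.7,1],[51.2,33.1,6.6,0,0,-2.7,1],[51.2,33.1,6.6,0,0,-2.7,1],[51.2,33.1,6.6,0,0,-2.7,1],[51.2,33.1,6.6,0,0,-2.7,1],[51.2,33.1,6.6,0,0,-2.7,1],[51.2,33.1,6.6,0,0,-2.7,1]]
  ]
}}

```text
clock: 2.07
tool_pos: [0.5777, 0.2179, 0.1621]
orientation: [-179.9, -0.1, -10.5]
force: [0.0, 0.2, 0.1]
opening: 0.0875
gripper_force: 0.0
```

```bash
python3 -c "
from h import *
move(.578,.2165,.031,-10.6)"
```

```text
move [ 0.04  0.16 13.11] [-0.1 -0.1  0.1] t 2.0667
```

Call:
{"api": "play_rows", "payload": {
  "commands": [
    [[0,0.15,4,0,0,0,1],[0,0.15,8,0,0,0,1],[0,0.15,11,0,0,0,1],[0,0.15,13.1,0,0,0,1],[0,0.15,13.1,0,0,0,1],[0,0.15,13.1,0,0,0,0.7],[0,0.15,13.1,0,0,0,0.5],[0,0.15,13.1,0,0,0,0.3],[0,0.15,13.1,0,0,0,0],[0,0.15,13.1,0,0,0,0],[0,0.15,13.1,0,0,0,0],[0,0.15,13.1,0,0,0,0],[0,0.15,13.1,0,0,0,0],[0,0.15,13.1,0,0,0,0],[0,0.15,11,0,0,0,0],[0,0.15,8,0,0,0,0],[0,0.15,5,0,0,0,0],[0,0.15,2,0,0,0,0],[0,0.15,-0.5,0,0,0,0],[0,0.15,-0.5,0,0,0,0]]
  ]
}}

```text
clock: 3.73
tool_pos: [0.58, 0.2164, 0.1716]
orientation: [-179.7, -0.4, -10.6]
force: [1.3, 1.1, 0.3]
opening: 0.0288
gripper_force: 29.9
```

```bash
python3 -c "
from h import *
move(.4876,-.0651,.16,-10.6)"
```

```text
move [-3.92 29.38  0.97] [-0.3 -0.4  0. ] t 3.7333
```

Call:
{"api": "play_rows", "payload": {
  "commands": [
    [[0,4,0,0,0,0,0],[-1,8,0,0,0,0,0],[-1.5,12,0,0,0,0,0],[-2,16,0,0,0,0,0],[-2.5,20,0,0,0,0,0],[-3,23,0,0,0,0,0],[-3.5,26,0,0,0,0,0],[-3.8,28,0,0,0,0,0],[-3.9,29.4,0.5,0,0,0,0],[-3.9,29.4,1,0,0,0,0],[-3.9,29.4,1,0,0,0,0],[-3.9,29.4,1,0,0,0,0],[-3.9,29.4,1,0,0,0,0],[-3.9,29.4,1,0,0,0,0]]
  ]
}}

```text
clock: 4.9
tool_pos: [0.4851, -0.0659, 0.1556]
orientation: [-180.0, -0.0, -10.6]
force: [-0.0, -0.3, -0.9]
opening: 0.0285
gripper_force: 29.9
```

```bash
python3 -c "
from h import *
move(.4876,-.0651,.045,-10.6)"
```

```text
move [ 0.23 -0.13 11.06] [-0. -0.  0.] t 4.9
```

Call:
{"api": "play_rows", "payload": {
  "commands": [
    [[0.2,-0.1,3,0,0,0,0],[0.2,-0.1,6,0,0,0,0],[0.2,-0.1,8,0,0,0,0],[0.2,-0.1,9,0,0,0,0],[0.2,-0.1,10,0,0,0,0],[0.2,-0.1,10.5,0,0,0,0],[0.2,-0.1,11,0,0,0,0],[0.2,-0.1,11,0,0,0,0],[0.2,-0.1,11,0,0,0,0]]
  ]
}}

```text
clock: 5.65
tool_pos: [0.4882, -0.0652, 0.0465]
orientation: [-179.9, -0.1, -10.6]
force: [-0.3, 1.6, 2.8]
opening: 0.0288
gripper_force: 30.0
```

Call:
{"api": "play_rows", "payload": {
  "commands": [
    [[0,0,0.15,0,0,0,0],[0,0,0.15,0,0,0,0.3],[0,0,0.15,0,0,0,0.5],[0,0,0.15,0,0,0,0.8],[0,0,0.15,0,0,0,1],[0,0,0.15,0,0,0,1],[0,0,0.15,0,0,0,1],[0,0,0.15,0,0,0,1],[0,0,-2,0,0,0,1],[0,0,-5,0,0,0,1],[0,0,-9,0,0,0,1],[0,0,-12,0,0,0,1],[0,0,-12,0,0,0,1],[0,0,-12,0,0,0,1]]
  ]
}}

```text
clock: 6.82
tool_pos: [0.488, -0.0658, 0.1675]
orientation: [-179.9, -0.2, -10.6]
force: [0.2, 0.1, -1.3]
opening: 0.0875
gripper_force: 0.0
```

```bash
python3 -c "
from h import *
import cv2
print(get_obs()['opening'])
s=snapshot('scene')['frame'];cv2.imwrite('pics/s1.png',cv2.resize(s[110:300,100:380,::-1],None,fx=2.7,fy=2.7,interpolation=2))
move(.4586,.360,.16,-10.6)"
```

```text
0.08746609487645032
move [-10.65 -41.34   0.62] [-0.  -0.1 -0.1] t 6.8667
```

View pics/s1.png

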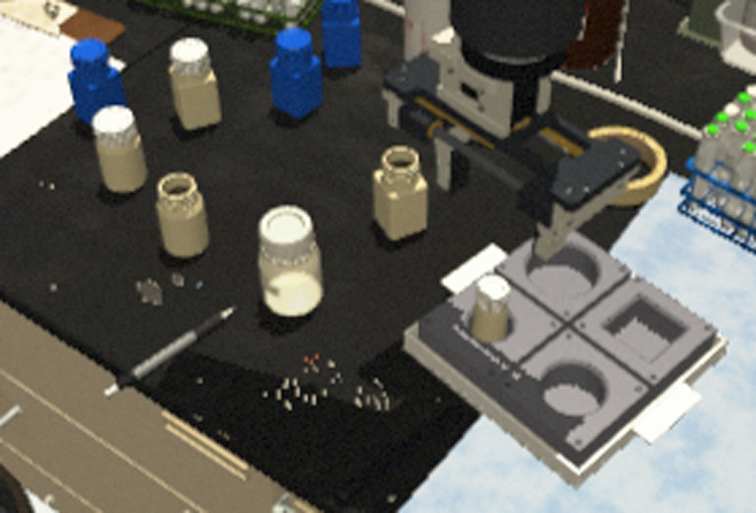

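The small bottle stands upright in the small pocket (crop pixel 490,305), and nothing else has moved. Medium next.

Call:
{"api": "play_rows", "payload": {
  "commands": [
    [[-1,-4,0,0,0,0,1],[-2,-8,0,0,0,0,1],[-3,-12,0,0,0,0,1],[-4,-16,0,0,0,0,1],[-5,-20,0,0,0,0,1],[-6,-24,0,0,0,0,1],[-7.2,-28,0,0,0,0,1],[-8.3,-32,0,0,0,0,1],[-9.3,-36,0,0,0,0,1],[-10,-39,0,0,0,0,1],[-10.6,-41.3,0.5,0,0,0,1],[-10.6,-41.3,0.5,0,0,0,1],[-10.6,-41.3,0.5,0,0,0,1],[-10.6,-41.3,0.5,0,0,0,1],[-10.6,-41.3,0.5,0,0,0,1],[-10.6,-41.3,0.5,0,0,0,1]]
  ]
}}

```text
clock: 8.2
tool_pos: [0.459, 0.3584, 0.1605]
orientation: [180.0, 0.0, -10.7]
force: [-0.7, 0.6, 0.2]
opening: 0.0872
gripper_force: 0.0
```

```bash
python3 -c "
from h import *
move(.4586,.360,.031,-10.6)"
```

```text
move [-0.07 -0.16 12.95] [ 0.   0.  -0.1] t 8.2
```

Call:
{"api": "play_rows", "payload": {
  "commands": [
    [[0,-0.15,4,0,0,0,1],[0,-0.15,8,0,0,0,1],[0,-0.15,11,0,0,0,1],[0,-0.15,12.9,0,0,0,1],[0,-0.15,12.9,0,0,0,1],[0,-0.15,12.9,0,0,0,0.7],[0,-0.15,12.9,0,0,0,0.5],[0,-0.15,12.9,0,0,0,0.3],[0,-0.15,12.9,0,0,0,0],[0,-0.15,12.9,0,0,0,0],[0,-0.15,12.9,0,0,0,0],[0,-0.15,12.9,0,0,0,0],[0,-0.15,12.9,0,0,0,0],[0,-0.15,11,0,0,0,0],[0,-0.15,8,0,0,0,0],[0,-0.15,5,0,0,0,0],[0,-0.15,2,0,0,0,0],[0,-0.15,-0.5,0,0,0,0],[0,-0.15,-0.5,0,0,0,0],[0,-0.15,-0.5,0,0,0,0]]
  ]
}}

```text
clock: 9.87
tool_pos: [0.4596, 0.3617, 0.1672]
orientation: [-179.8, -0.1, -10.6]
force: [0.4, -0.2, -2.5]
opening: 0.0432
gripper_force: 30.0
```

```bash
python3 -c "
from h import *
move(.470,-.1595,.165,-10.6)"
```

```text
move [10.64 51.03  0.07] [-0.2 -0.1 -0. ] t 9.8667
```

Call:
{"api": "play_rows", "payload": {
  "commands": [
    [[0.5,3,0,0,0,0,0],[1.5,7,0,0,0,0,0],[2.3,11,0,0,0,0,0],[3.1,15,0,0,0,0,0],[4,19,0,0,0,0,0],[4.8,23,0,0,0,0,0],[5.6,27,0,0,0,0,0],[6.5,31,0,0,0,0,0],[7.3,35,0,0,0,0,0],[8.1,39,0,0,0,0,0],[8.9,43,0,0,0,0,0],[9.6,46,0,0,0,0,0],[10.2,49,0,0,0,0,0],[10.6,51,0,0,0,0,0],[10.6,51,0,0,0,0,0],[10.6,51,0,0,0,0,0],[10.6,51,0,0,0,0,0],[10.6,51,0,0,0,0,0]]
  ]
}}

```text
clock: 11.37
tool_pos: [0.4689, -0.1592, 0.165]
orientation: [180.0, 0.1, -10.6]
force: [-0.8, 0.6, -0.9]
opening: 0.043
gripper_force: 30.0
```

```bash
python3 -c "
from h import *
move(.470,-.1595,.045,-10.6)"
```

```text
move [1.3e-01 1.0e-02 1.2e+01] [0.  0.1 0. ] t 11.3667
```

Call:
{"api": "play_rows", "payload": {
  "commands": [
    [[0.1,0,3,0,0,0,0],[0.1,0,6,0,0,0,0],[0.1,0,8,0,0,0,0],[0.1,0,9.5,0,0,0,0],[0.1,0,10.7,0,0,0,0],[0.1,0,11.5,0,0,0,0],[0.1,0,12,0,0,0,0],[0.1,0,12,0,0,0,0],[0.1,0,12,0,0,0,0]]
  ]
}}

```text
clock: 12.12
tool_pos: [0.4705, -0.1597, 0.0459]
orientation: [180.0, -0.0, -10.6]
force: [0.4, 0.3, -0.7]
opening: 0.0428
gripper_force: 30.0
```

Call:
{"api": "play_rows", "payload": {
  "commands": [
    [[0,0,0.15,0,0,0,0],[0,0,0.15,0,0,0,0],[0,0,0.15,0,0,0,0.6],[0,0,0.15,0,0,0,0.8],[0,0,0.15,0,0,0,1],[0,0,0.15,0,0,0,1],[0,0,0.15,0,0,0,1],[0,0,0.15,0,0,0,1],[0,0,-2,0,0,0,1],[0,0,-5,0,0,0,1],[0,0,-9,0,0,0,1],[0,0,-12,0,0,0,1],[0,0,-12,0,0,0,1],[0,0,-12,0,0,0,1]]
  ]
}}

```text
clock: 13.28
tool_pos: [0.4714, -0.16, 0.1677]
orientation: [-179.9, -0.3, -10.6]
force: [-1.1, -0.3, -1.6]
opening: 0.0878
gripper_force: 0.0
```

```bash
python3 -c "
from h import *
move(.5785,.370,.165,-33.2)"
```

```text
move [  0.74 -54.07   0.33] [-0.1 -0.2 22.6] t 13.2833
```

Call:
{"api": "play_rows", "payload": {
  "commands": [
    [[0,-4,0,0,0,2,1],[0,-8,0,0,0,4,1],[0,-12,0,0,0,6,1],[0,-16,0,0,0,8,1],[0,-20,0,0,0,10,1],[0,-24,0,0,0,12,1],[0.7,-28,0,0,0,14,1],[0.7,-32,0,0,0,16,1],[0.7,-36,0,0,0,18,1],[0.7,-40,0,0,0,20,1],[0.7,-44,0,0,0,22,1],[0.7,-48,0,0,0,22.6,1],[0.7,-52,0,0,0,22.6,1],[0.7,-54.1,0,0,0,22.6,1],[0.7,-54.1,0,0,0,22.6,1],[0.7,-54.1,0,0,0,22.6,1],[0.7,-54.1,0,0,0,22.6,1],[0.7,-54.1,0,0,0,22.6,1]]
  ]
}}

```text
clock: 14.78
tool_pos: [0.5766, 0.3692, 0.1649]
orientation: [179.9, 0.0, -33.3]
force: [-0.7, -0.2, 0.7]
opening: 0.0874
gripper_force: 0.0
```

```bash
python3 -c "
from h import *
move(.5785,.370,.036,-33.2)"
```

```text
move [ 0.12 -0.19 12.89] [ 0.1  0.  -0.1] t 14.7833
```

Call:
{"api": "play_rows", "payload": {
  "commands": [
    [[0.1,-0.2,4,0,0,0,1],[0.1,-0.2,8,0,0,0,1],[0.1,-0.2,11,0,0,0,1],[0.1,-0.2,12.9,0,0,0,1],[0.1,-0.2,12.9,0,0,0,1],[0.1,-0.2,12.9,0,0,0,0.7],[0.1,-0.2,12.9,0,0,0,0.5],[0.1,-0.2,12.9,0,0,0,0.3],[0.1,-0.2,12.9,0,0,0,0],[0.1,-0.2,12.9,0,0,0,0],[0.1,-0.2,12.9,0,0,0,0],[0.1,-0.2,12.9,0,0,0,0],[0.1,-0.2,12.9,0,0,0,0],[0.1,-0.2,11,0,0,0,0],[0.1,-0.2,8,0,0,0,0],[0.1,-0.2,5,0,0,0,0],[0.1,-0.2,2,0,0,0,0],[0.1,-0.2,-0.5,0,0,0,0],[0.1,-0.2,-0.5,0,0,0,0],[0.1,-0.2,-0.5,0,0,0,0]]
  ]
}}

```text
clock: 16.45
tool_pos: [0.5794, 0.3722, 0.1724]
orientation: [-179.8, -0.0, -33.2]
force: [-0.2, -0.3, -2.5]
opening: 0.0419
gripper_force: 30.0
```

```bash
python3 -c "
from h import *
move(.5643,-.177,.17,-10.6)"
```

```text
move [28.84 46.76  0.09] [ -0.2  -0.1 -22.6] t 16.45
```

Call:
{"api": "play_rows", "payload": {
  "commands": [
    [[2,3.2,0,0,0,-2,0],[4,6.5,0,0,0,-4,0],[6,9.7,0,0,0,-6,0],[8,13,0,0,0,-8,0],[10,16.2,0,0,0,-10,0],[12,19.5,0,0,0,-12,0],[14,22.7,0,0,0,-14,0],[16,26,0,0,0,-16,0],[18,29.2,0,0,0,-18,0],[20,32.4,0,0,0,-20,0],[22,35.7,0,0,0,-22,0],[24,39,0,0,0,-22.6,0],[26,42.2,0,0,0,-22.6,0],[27.8,45,0,0,0,-22.6,0],[28.8,46.7,0,0,0,-22.6,0],[28.8,46.7,0,0,0,-22.6,0],[28.8,46.7,0,0,0,-22.6,0],[28.8,46.7,0,0,0,-22.6,0]]
  ]
}}

```text
clock: 17.95
tool_pos: [0.5631, -0.1769, 0.1693]
orientation: [180.0, 0.1, -10.7]
force: [-0.2, 0.4, -1.8]
opening: 0.0414
gripper_force: 30.0
```

```bash
python3 -c "
from h import *
import cv2
move(.5643,-.177,.050,-10.6)
s=snapshot('scene')['frame'];cv2.imwrite('pics/s2.png',cv2.resize(s[110:300,180:400,::-1],None,fx=3,fy=3,interpolation=2))"
```

```text
move [ 1.400e-01 -1.000e-02  1.193e+01] [ 0.   0.1 -0.1] t 17.95
```

View pics/s2.png

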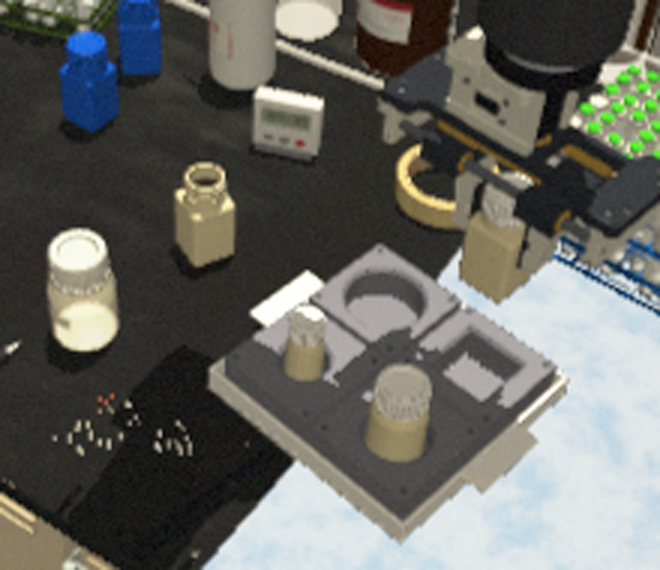

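The small bottle (305,345) and the medium (400,415) stand in their pockets. The square hangs straight in the gripper. Lowering it now.

Call:
{"api": "play_rows", "payload": {
  "commands": [
    [[0.1,0,3,0,0,0,0],[0.1,0,6,0,0,0,0],[0.1,0,8,0,0,0,0],[0.1,0,9.5,0,0,0,0],[0.1,0,10.7,0,0,0,0],[0.1,0,11.5,0,0,0,0],[0.1,0,12,0,0,0,0],[0.1,0,12,0,0,0,0],[0.1,0,12,0,0,0,0]]
  ]
}}

```text
clock: 18.75
tool_pos: [0.5651, -0.1768, 0.0509]
orientation: [180.0, -0.0, -10.6]
force: [0.2, -0.8, -1.8]
opening: 0.042
gripper_force: 30.0
```

Call:
{"api": "play_rows", "payload": {
  "commands": [
    [[0,0,0.15,0,0,0,0],[0,0,0.15,0,0,0,0],[0,0,0.15,0,0,0,0.6],[0,0,0.15,0,0,0,0.8],[0,0,0.15,0,0,0,1],[0,0,0.15,0,0,0,1],[0,0,0.15,0,0,0,1],[0,0,0.15,0,0,0,1],[0,0,-2,0,0,0,1],[0,0,-5,0,0,0,1],[0,0,-9,0,0,0,1],[0,0,-12,0,0,0,1],[0,0,-12,0,0,0,1],[0,0,-12,0,0,0,1]]
  ]
}}

```text
clock: 19.92
tool_pos: [0.566, -0.1772, 0.173]
orientation: [-180.0, -0.3, -10.6]
force: [-0.7, 0.3, -0.6]
opening: 0.0875
gripper_force: 0.0
```

```bash
python3 -c "
from h import *
move(.4355,.119,.17,-10.6)"
```

```text
move [-18.29 -26.7    0.24] [-0.  -0.3 -0. ] t 19.9167
```

Call:
{"api": "play_rows", "payload": {
  "commands": [
    [[-2,-3,0,0,0,0,1],[-4,-6,0,0,0,0,1],[-6.2,-9,0,0,0,0,1],[-8.3,-12,0,0,0,0,1],[-10.4,-15,0,0,0,0,1],[-12.5,-18,0,0,0,0,1],[-14.6,-21,0,0,0,0,1],[-16.6,-24,0,0,0,0,1],[-18.3,-26.7,0,0,0,0,1],[-18.3,-26.7,0,0,0,0,1],[-18.3,-26.7,0,0,0,0,1],[-18.3,-26.7,0,0,0,0,1],[-18.3,-26.7,0,0,0,0,1]]
  ]
}}

```text
clock: 21.0
tool_pos: [0.4341, 0.1182, 0.17]
orientation: [179.9, 0.1, -10.7]
force: [0.2, 0.2, -0.2]
opening: 0.088
gripper_force: 0.0
```

```bash
python3 -c "
from h import *
move(.4355,.119,.038,-10.6)"
```

```text
move [ 0.14 -0.12 13.2 ] [ 0.1  0.1 -0.1] t 21.0
```

Call:
{"api": "play_rows", "payload": {
  "commands": [
    [[0.1,-0.1,3,0,0,0,1],[0.1,-0.1,6,0,0,0,1],[0.1,-0.1,9,0,0,0,1],[0.1,-0.1,11.5,0,0,0,1],[0.1,-0.1,13.2,0,0,0,1],[0.1,-0.1,13.2,0,0,0,1],[0.1,-0.1,13.2,0,0,0,0.7],[0.1,-0.1,13.2,0,0,0,0.5],[0.1,-0.1,13.2,0,0,0,0.3],[0.1,-0.1,13.2,0,0,0,0],[0.1,-0.1,13.2,0,0,0,0],[0.1,-0.1,13.2,0,0,0,0],[0.1,-0.1,13.2,0,0,0,0],[0.1,-0.1,11,0,0,0,0],[0.1,-0.1,8,0,0,0,0],[0.1,-0.1,5,0,0,0,0],[0.1,-0.1,2,0,0,0,0],[0.1,-0.1,0,0,0,0,0],[0.1,-0.1,0,0,0,0,0],[0.1,-0.1,0,0,0,0,0]]
  ]
}}

```text
clock: 22.67
tool_pos: [0.4356, 0.1203, 0.1716]
orientation: [-179.9, -0.1, -10.6]
force: [-0.3, -0.8, -1.2]
opening: 0.0533
gripper_force: 30.0
```

```bash
python3 -c "
from h import *
move(.582,-.083,.17,-10.6)"
```

```text
move [18.14 17.28  0.14] [-0.1 -0.1 -0. ] t 22.6667
```

Call:
{"api": "play_rows", "payload": {
  "commands": [
    [[2.5,2.4,0,0,0,0,0],[5,4.8,0,0,0,0,0],[7.5,7.1,0,0,0,0,0],[10,9.5,0,0,0,0,0],[12.5,11.9,0,0,0,0,0],[15,14.3,0,0,0,0,0],[17,16.2,0,0,0,0,0],[18.1,17.3,0,0,0,0,0],[18.1,17.3,0,0,0,0,0],[18.1,17.3,0,0,0,0,0],[18.1,17.3,0,0,0,0,0],[18.1,17.3,0,0,0,0,0]]
  ]
}}

```text
clock: 23.67
tool_pos: [0.5806, -0.083, 0.1699]
orientation: [180.0, 0.1, -10.6]
force: [-0.4, 0.7, -1.6]
opening: 0.0541
gripper_force: 30.0
```

```bash
python3 -c "
from h import *
import cv2
move(.582,-.083,.052,-10.6)
s=snapshot('scene')['frame'];cv2.imwrite('pics/s3.png',cv2.resize(s[110:300,200:400,::-1],None,fx=3,fy=3,interpolation=2))"
```

```text
move [ 0.15 -0.02 11.79] [0.  0.1 0. ] t 23.6667
```

View pics/s3.png

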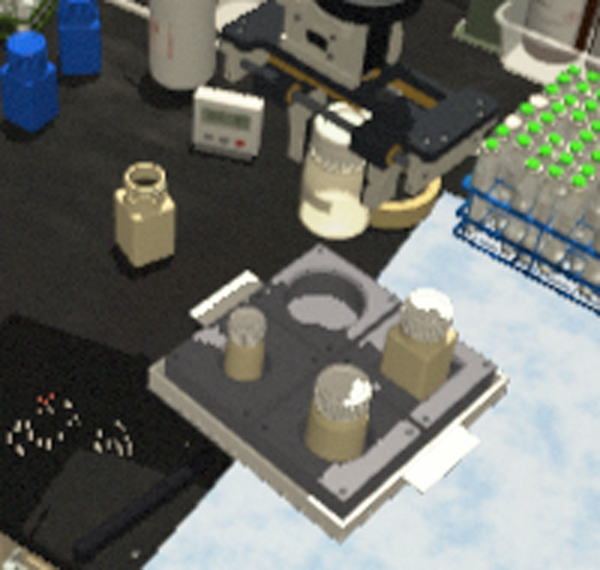

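The square bottle is seated (420,345) and the large one hangs upright (335,180). Lowering it.

Call:
{"api": "play_rows", "payload": {
  "commands": [
    [[0.1,0,3,0,0,0,0],[0.1,0,6,0,0,0,0],[0.1,0,8,0,0,0,0],[0.1,0,9.5,0,0,0,0],[0.1,0,10.7,0,0,0,0],[0.1,0,11.4,0,0,0,0],[0.1,0,11.8,0,0,0,0],[0.1,0,11.8,0,0,0,0],[0.1,0,11.8,0,0,0,0]]
  ]
}}

```text
clock: 24.47
tool_pos: [0.5827, -0.0835, 0.0532]
orientation: [-180.0, -0.0, -10.6]
force: [0.3, 0.2, 0.1]
opening: 0.0538
gripper_force: 30.0
```

Call:
{"api": "play_rows", "payload": {
  "commands": [
    [[0,0,0.2,0,0,0,0],[0,0,0.2,0,0,0,0],[0,0,0.2,0,0,0,0.7],[0,0,0.2,0,0,0,0.85],[0,0,0.2,0,0,0,0.95],[0,0,0.2,0,0,0,0.95],[0,0,0.2,0,0,0,0.95],[0,0,0.2,0,0,0,0.95],[0,0,-2,0,0,0,0.95],[0,0,-5,0,0,0,0.95],[0,0,-9,0,0,0,0.95],[0,0,-12,0,0,0,0.95],[0,-6,-14,0,0,0,0.95],[0,-12,-14,0,0,0,0.95],[0,-15,-14,0,0,0,0.95],[0,-15,-14,0,0,0,0.95],[0,-15,-14,0,0,0,0.95],[0,-15,-14,0,0,0,0.95]]
  ]
}}

```text
clock: 25.97
tool_pos: [0.61, 0.0652, 0.1923]
orientation: [180.0, 0.0, -10.5]
force: [0.6, -1.3, -0.2]
opening: 0.0834
gripper_force: 0.0
```

```bash
python3 -c "
from h import *
import cv2
s=snapshot('scene')['frame'];t=snapshot('top')['frame']
a=cv2.resize(s[110:290,110:380,::-1],(540,360));b=cv2.resize(t[150:240,265:365,::-1],(250,225))
c=cv2.copyMakeBorder(b,0,135,0,0,0);cv2.imwrite('pics/s4.png',cv2.hconcat([a,c]))"
```

```text
(no output)
```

View pics/s4.png

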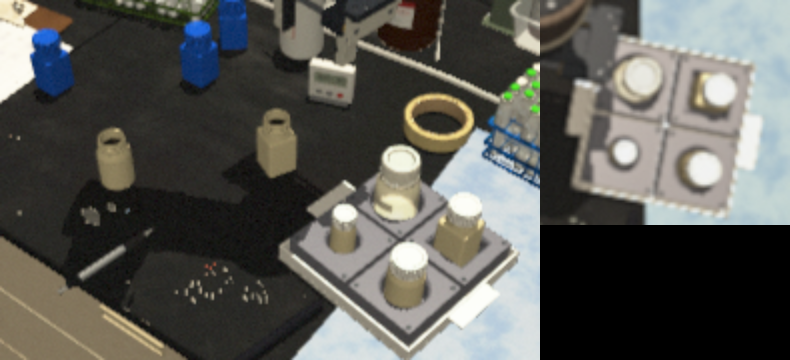

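All four stand upright in their own pockets (crop pixels: large 400,180, square 463,230, small 343,230, medium 407,275), and both open bottles are in place. I'll check the cap heights, then hand in.

```bash
python3 -c "
from h import *
S,T=cam('scene'),cam('top')
for n,s,t in [('large',(400,160),(642,77)),('square',(464,207),(718,93)),('small',(344,214),(625,152)),('medium',(408,259),(703,168))]:
    x,e=tri(S,((s[0]+.5)/2-.5+110,(s[1]+.5)/2-.5+110),T,((t[0]-540+.5)/2.5-.5+265,(t[1]+.5)/2.5-.5+150)); print(n,(x*1e3).round(1),round(e*1e3,1))
"
```

```text
large [580.3 -81.1 105.4] 0.8
square [ 562.6 -175.2   99.1] 1.6
small [489.4 -63.   79.6] 0.3
medium [ 470.7 -157.9   85.2] 0.4
```

```bash
python3 -c "
from plant import *
print(close_job())"
```

```text
the job is handed in; nothing more can be done
None
```

The job is handed in at about 26 s of the 120 s: in the last pictures all four capped bottles stand upright in their own pockets and both uncapped bottles stand where they were; the hand-in returned no verdict.

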